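Seat the bottle in the bench reader and hold its guarded lever down

ROBOT

A 6-joint arm with a two-finger parallel gripper is mounted at the origin on a cart in front of the work surface, level with it; the furniture and walls round the work are solid. World frame = base frame: x ahead of the robot, y to its left, z up, the work surface at z = 0. Lengths are in mm, angles in rad, forces in N, time in s.
With the tool pointing down it reaches from about 350 to 775 mm from the base axis. Payload 5.5 kg.
Tool frame: the origin (TCP) lies at the very end of the fingers, on their centre line; the grasp point (between the pads) lies 19 mm behind it; z points along the fingers, y is the line along which they close (so a half turn about z gives the same grasp; the last joint's range is limited). The gripper opens to 85 mm and grips with 20 to 120 N. Pads are 22 mm wide; open, the fingers measure 114 mm over their backs; the gripper's body (76 mm by 85 mm) begins 54 mm behind the grasp point. The pads swing forward as they close: fully open they stand 13 mm farther back than shut.
Start: joints at [1.053, 0.313, 0.046, 1.304, 0, 1.431], TCP at [212.131, 534.483, 231.323] pointing down, gripper open.
Joint ranges: [-2.76, 2.76], [-0.86, 1.69], [-1.03, 1.26], [-2.2, 2.34], [-1.47, 1.5], [-3.14, 3.14]. Speed limits (rad/s): [2.57, 2.57, 3.14, 3.14, 3.14, 3.14].

INTERFACE

Orientations are given as a rotation vector (axis times angle).
In Python, from bench import arm, set_gripper, cams, finder gives the robot as it stands. Calls block until the motion is done:
- arm.reach(position, orientation): joint-space move of the TCP to a pose.
- arm.movel(position, velocity=150, ori=None, f_stop=None): straight line of the TCP; ori=None keeps the orientation; velocity is the mean speed in mm/s. With f_stop (N) it stops when the force on the tool has changed by that much, and returns True; else False.
- arm.movej(angles): joint-space move.
- set_gripper(opening, grasp_force=None): finger opening in mm; grasp_force is the grip in N (None keeps the last); returns when the fingers have stopped.
- arm.pause(seconds).
- arm.solve_ik(position, orientation): joint angles nearest the present ones, or None.
- cams.capture(name): name is "scene" or "top"; returns (picture, depth): 384x512x3 uint8, blue, green, red; 384x512 float32, mm along the optical axis (not along the pixel's ray), 0 where there is no reading.
- cams.camera_model(name): a dict with "fx", "fy", "cx", "cy" (pixels), "dist_coeffs" ([k1, k2, p1, p2, k3] as OpenCV has them; the pictures are not rectified), "camera_from_world" (4x4, takes a point from world to camera coordinates). Camera axes: x right, y up, looking along -z (the intrinsics and any distortion apply to the point x, -y, -z); pixel columns grow to the right and rows downward; lengths in mm; the calibration is good to about 2 mm. A picture is of the moment at which its call begins. camera_model takes no time and is no camera call.
A pose or a line that the arm cannot do raises arm.Unreachable and nothing moves.
- arm.sign_off(): hands the job in; it is judged then, once.
Trained networks look in the newest picture that a camera, given by its name, has taken for a name from the list of things; names that differ only in an ending like _2 or _b are one class to them, and where a whole thing is asked for, a point or a joint stands for the part that bears it (a point fixed in the world has none). Each returns a list of dicts, best first, with "score" (0 to 1); they miss things now and then, are a little off and sometimes report something else, mostly with a low value. They report only what shows in the picture. A call takes as long as a camera call. They do not tell look-alikes from the thing itself.
- finder.find_in(name, camera): "location" ([x, y, z] in mm, in world coordinates, good to about 4 mm: the middle of the surface that is visible of it).
- finder.outline_of(name, camera): "pixels" (384x512 bool, what is visible of it).
- finder.pinpoint(name, camera): "location" ([x, y, z] in mm, in world coordinates, good to about 4 mm: a listed point, or the origin of a listed thing).
Readings, each from a call of its own:
- arm.current_clock(): time.
- arm.current_joint_positions(): joint angles.
- arm.current_joint_vel(): joint speeds.
- arm.current_tau(): joint torques, N m.
- arm.current_eef_pos(): TCP position.
- arm.current_ee_rot(): TCP orientation.
- arm.current_force(): force on the tool from outside, world axes, zero at the start.
- arm.current_ft_torque(): the same for the moment, N m.
- arm.current_gripper_width(): finger opening in mm.
- arm.current_gripper_force(): force on a finger pad.
Only numpy, scipy, OpenCV 4.12 (cv2) and the standard library are available. Lean on these libraries where they do the work, as an engineer would, in place of code of your own. Each camera call takes 0.05 s, during which the arm holds its last target. There are 200 camera calls.

TASK

Take a reading of the small brown bottle: with the fingertips push it along the worktop, upright and never lifted, fully home into the V-shaped nest of the white bench reader. Then reach in through the window of the reader's sloping guard, without touching the guard, and press the spring lever fully down to its stop. The program finishes while holding the lever down, with the bottle still seated; do not disturb the other things on the bench.

Things in the scene. Friction and masses are not known exactly. Their poses are not given: they have to be found in the camera images.
- bottle: The bottle to be read: brown round bottle with black screw cap, 42 mm in diameter, 85 mm tall, about 0.11 kg, smooth (friction about 0.3), loose and upright on the worktop 95 to 150 mm from its seat, on the open side of the nest. Origin at the centre of its underside. It has to be pushed low (below 45 mm), or it may tip.
- reader: The bench reader, fixed: white housing 160 x 150 mm, 48 mm high, origin on the worktop (z = 0) under the centre of the guard window. Its front faces its own -x; a low bridge (34 mm high) runs out to its own +y and carries the V nest. It stands at varying place and yaw, always about square to the robot (within 0.15 rad).
- nest_seat (a point): Point on the worktop under the axis of a fully seated bottle, 160 mm from the reader's origin along its +y; axes as the reader's. Two upright grey jaws (42 mm high, 7 thick, 46 long) form a 70 degree V without a floor, its mouth towards +y: the bottle slides in along -y until it touches both. The jaws' ends reach 35 mm to either side in x and 5 mm past this point in y.
- guard: Guard fixed on the reader: closed grey metal hood, sloping top plate 130 (slope) x 144 mm (y), 4 mm thick, one window in its middle. Origin on the plate's upper face at the window's centre, 102 mm above the worktop. It leans 20 degrees towards the robot: z is the outward normal, x runs up the slope away from the robot. Front edge 80 mm, rear edge 124 mm above the worktop. Must not be touched.
- window (a point): Centre of the window in the guard, on the plate's upper face, axes as the guard's. The opening is 72 mm along x (up the slope) and 84 mm along y, right through. Shut fingers pass through it along -z.
- lever_pad (a point): Centre of the upper face of the lever's round black rubber pad (30 mm in diameter, 8 mm thick) on the free end of the steel lever inside the guard, below the middle of the window: about 18 mm behind the plate's upper face at rest, about 38 mm when fully down. The pad moves along the guard's -z as it is pressed.
- lever (a joint): Angle of the lever (rad): 0 at rest, 0.34 at its lower stop (about 20 mm of pad travel). It is hinged at its rear end, 60 mm from the pad, and springs back when let go; about 4 N on the pad starts it and about 8 N holds it at the stop.
- timer: Bystander: white countdown timer, 61 x 63 x 18 mm, loose in front of the reader. Origin under its centre.
- vial: Bystander: vial with black cap, 25 mm in diameter, 52 mm tall, loose behind the bridge. Origin under its centre.
- plug: Bystander: grey rubber stopper, 35 mm in diameter, 27 mm tall, loose in front of the bridge. Origin under its centre.
- flask: Bystander: conical glass flask, 75 mm in diameter, 103 mm tall, loose behind the reader. Origin under its centre.
- buffer: Bystander: white bottle with screw cap, 52 mm in diameter, 98 mm tall, loose behind the reader. Origin under its centre.
- cylinder: Bystander: measuring cylinder on a hexagonal foot, 55 x 48 mm, 160 mm tall, loose behind the reader. Origin under its centre.
Not all that is in view belongs to the job. Leave any pink or yellow look-alike of the bottle alone.

How it is judged (in metres and radians):
On the way, in this order (a step that is already met when the one before it is completed fails the run):
1. the bottle stands fully home in the V nest (horizontal distance between bottle and nest_seat below 0.005 m and angle between bottle's own z axis and vertical below 0.1 rad), for 0.2 s.
2. the lever is pressed fully down by the fingers (value of joint lever above 0.29 rad and contact force between the fingers and lever above 1 N), for 0.2 s.
At the end, for the whole second after the job is handed in: The fingers hold the lever down (joint above 0.29 of 0.34 rad, more than 1 N on it), and the bottle stands upright on the worktop within 5 mm of the nest seat, at rest (all of step 1 and all of step 2 and height (world z) of bottle below 0.005 m and linear speed of bottle below 0.02 m/s); the arm keeps its last pose, push and grip.
It fails at once if the robot touches the guard (contact force between any of the fingers, the arm and guard above 0.5 N).
It fails at once if the bottle is lifted or knocked over (height (world z) of bottle above 0.012 m or angle between bottle's own z axis and vertical above 0.4 rad).
It fails at once if a bystander is moved by more than 15 mm or knocked over (distance of any of timer, vial, plug, flask, buffer, cylinder from where it was at the start of the episode above 0.015 m or angle between any of vial, flask, buffer, cylinder's own z axis and vertical above 0.5 rad).
It also fails if it takes over 48 s, if anything falls off the work surface, if the arm or the gripper's body presses on something with over 40 N, if the wrist force passes 120 N, or if a joint passes its speed limit or range.

## Working session

There is one attempt and no reset: what is moved stays moved. The work goes in short steps, each a Python script; the robot and the scene stay as the last script left them, time stands still between calls to the robot, and variables do not carry over. Pictures are saved under pics/ and viewed, at most 10 in all, crops included, and the job is handed in when it is done.

```bash
mkdir -p pics; ls; python3 - <<'E'
from bench import arm,set_gripper,cams,finder
import cv2,numpy as np
ims=[]
for c in("scene","top"):
    p,d=cams.capture(c); ims.append(p); np.savez(f"pics/{c}0.npz",p=p,d=d)
    m=cams.camera_model(c); print(c,m["fx"],m["dist_coeffs"],np.round(m["camera_from_world"],2).tolist())
    for n in("bottle","reader","nest_seat","guard","window","lever_pad","timer","vial","plug"):
        print(n,[(round(r["score"],2),np.round(r["location"]).tolist()) for r in finder.pinpoint(n,c)[:3]])
    cv2.imwrite(f"pics/{c}0.png",cv2.resize(p,(800,600)))
print(arm.current_clock())
E
```

```text
pics
scene 398.0149298742579 [-0.03380834  0.          0.          0.          0.        ] [[0.42, -0.91, -0.02, -356.67], [0.38, 0.16, 0.91, -306.53], [-0.82, -0.39, 0.41, -598.04], [0.0, 0.0, 0.0, 1.0]]
bottle [(0.97, [434.0, 26.0, 2.0]), (0.8, [611.0, 54.0, -2.0]), (0.64, [513.0, 219.0, 2.0])]
reader [(0.88, [551.0, -213.0, -3.0])]
nest_seat [(0.79, [530.0, -53.0, -1.0])]
guard [(0.89, [555.0, -215.0, 99.0]), (0.73, [551.0, -216.0, 98.0])]
window [(0.97, [552.0, -213.0, 100.0]), (0.21, [624.0, -63.0, 1.0])]
lever_pad [(0.78, [557.0, -216.0, 86.0])]
timer [(0.71, [416.0, -233.0, 4.0]), (0.4, [548.0, -212.0, -3.0])]
vial [(0.66, [625.0, -66.0, 0.0]), (0.27, [416.0, -232.0, 3.0])]
plug [(0.47, [447.0, -118.0, -2.0]), (0.2, [552.0, -212.0, 102.0])]
top 347.24501322839086 [-0.04916867  0.          0.          0.          0.        ] [[-0.02, -1.0, 0.02, -101.06], [1.0, -0.02, 0.09, -607.21], [-0.09, 0.02, 1.0, -904.25], [0.0, 0.0, 0.0, 1.0]]
bottle [(0.76, [437.0, 28.0, 4.0]), (0.59, [513.0, 69.0, 1.0]), (0.57, [412.0, 156.0, 2.0])]
reader [(0.84, [550.0, -216.0, -0.0])]
nest_seat [(0.65, [530.0, -57.0, -1.0])]
guard [(0.69, [547.0, -213.0, 101.0])]
window [(0.69, [551.0, -214.0, 101.0])]
lever_pad [(0.5, [558.0, -217.0, 88.0])]
timer [(0.88, [416.0, -232.0, 3.0])]
vial [(0.62, [626.0, -61.0, 2.0])]
plug [(0.71, [450.0, -117.0, -3.0])]
1.0
```

View pics/scene0.png

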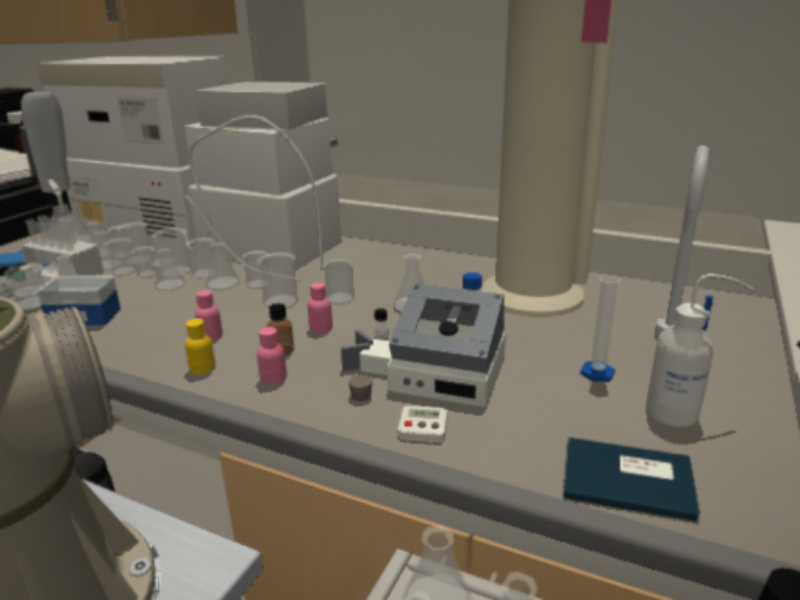

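View pics/top0.png

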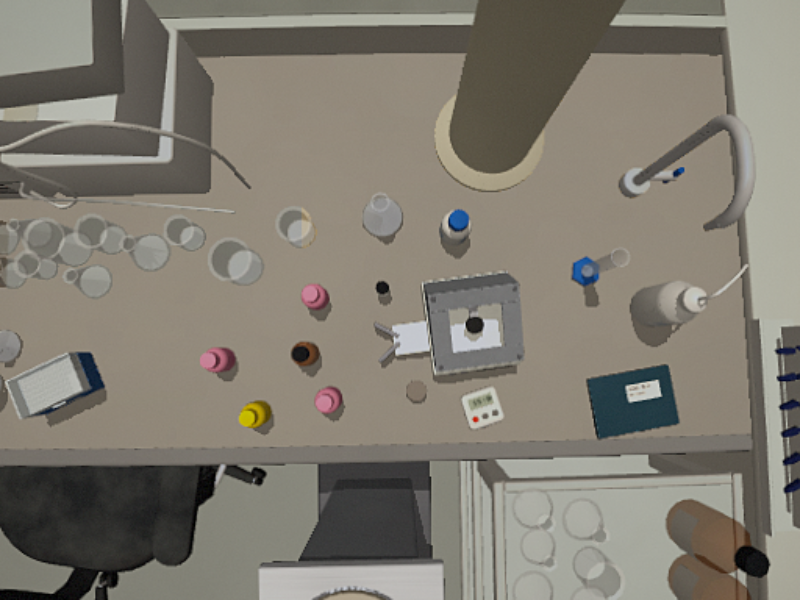

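The scene picture (800x600) and the top picture show these bottle-like things:

- **Brown, black cap:** scene (279,330), top (304,353). This is the one that fits the description.
- **Pink look-alikes:** top (316,297), (328,400) and (217,360).
- **Yellow look-alike:** top (254,414).

The nest's mouth is at top (383,342) and the guard window at (474,325). I'll confirm the brown one in a crop and refine the poses.

```bash
cat > h.py <<'E'
from bench import arm,set_gripper,cams,finder
import cv2,numpy as np
from scipy.spatial.transform import Rotation as R
def cloud(c,d):
    """world xyz (mm) for every pixel"""
    m=cams.camera_model(c); h,w=d.shape
    K=np.array([[m["fx"],0,m["cx"]],[0,m["fy"],m["cy"]],[0,0,1.]])
    uv=np.stack(np.meshgrid(np.arange(w),np.arange(h)),-1).reshape(-1,1,2).astype(float)
    n=cv2.undistortPoints(uv,K,np.array(m["dist_coeffs"]))[:,0]; z=d.reshape(-1)
    P=np.c_[n[:,0]*z,-n[:,1]*z,-z,np.ones(len(z))]
    return (P@np.linalg.inv(m["camera_from_world"]).T)[:,:3].reshape(h,w,3)
E
python3 - <<'E'
from h import *
S={n:[] for n in("reader","nest_seat","window","lever_pad")}
for c in("scene","top"):
    for k in range(4):
        p,d=cams.capture(c)
        for n in S:
            r=finder.pinpoint(n,c)
            if r: S[n].append(r[0]["location"])
    W=cloud(c,d); hsv=cv2.cvtColor(p,cv2.COLOR_BGR2HSV)
    for r in finder.outline_of("bottle",c):
        q=r["pixels"]&(d>0); h=np.median(hsv[q],0); X=W[q]
        top=X[X[:,2]>np.percentile(X[:,2],97)-6]
        print(c,round(r["score"],2),"hsv",h,"med",np.round(np.median(X,0)),"cap mid",np.round((top.min(0)+top.max(0))/2,1),len(top))
    for r in finder.outline_of("guard",c)[:1]:
        X=W[r["pixels"]&(d>0)]; X=X[X[:,2]>74]
        A=np.c_[X[:,:2],np.ones(len(X))]; keep=np.ones(len(X),bool)
        for _ in range(8):
            s=np.linalg.lstsq(A[keep],X[keep,2],rcond=None)[0]; keep=abs(A@s-X[:,2])<3
        print("plane",s,keep.sum(),"grad yaw",np.arctan2(s[1],s[0]),"slope",np.arctan(np.hypot(*s[:2])),cv2.minAreaRect(X[keep,:2].astype(np.float32)))
for n in S: print(n,np.round(np.median(S[n],0),1),np.round(np.std(S[n],0),1))
p=np.load("pics/scene0.npz")["p"][170:270,100:260]
cv2.imwrite("pics/crop1.png",cv2.resize(p,(800,500),interpolation=cv2.INTER_CUBIC))
print(arm.current_ee_rot())
E
```

```text
scene 0.98 hsv [173. 114. 117.] med [600.  44.  45.] cap mid [608.2  51.   83.4] 42
scene 0.89 hsv [ 24. 227. 116.] med [404. 144.  44.] cap mid [411.5 152.7  83. ] 49
scene 0.79 hsv [ 13. 116.  78.] med [507.  58.  54.] cap mid [510.7  68.6  83.7] 45
scene 0.73 hsv [173.  117.5 117. ] med [425.  22.  45.] cap mid [433.5  29.1  83.4] 59
scene 0.6 hsv [173. 115. 116.] med [498. 205.  51.] cap mid [504.4 217.8  83.8] 45
scene 0.38 hsv [ 22.  25. 129.] med [741. -61.  64.] cap mid [687.2 -93.8 110.9] 44
scene 0.18 hsv [ 90.   6. 120.] med [ 537. -219.   87.] cap mid [ 600.8 -208.2  121.6] 389
plane [ 3.62450036e-01  4.25793627e-02 -8.80069777e+01] 1741 grad yaw 0.1169405137469753 slope 0.34992411688729064 ((549.9881591796875, -213.7283477783203), (125.88198852539062, 144.35536193847656), 6.530905246734619)
top 0.77 hsv [173. 105. 175.] med [608.  43.  55.] cap mid [611.4  48.8  84. ] 87
top 0.67 hsv [173. 107. 161.] med [510. 203.  54.] cap mid [508.4 212.7  83.1] 85
top 0.54 hsv [ 25. 254. 165.] med [419. 142.  55.] cap mid [415.7 149.5  83.1] 93
top 0.51 hsv [172. 104. 179.] med [441.  22.  57.] cap mid [438.5  27.1  83.7] 91
top 0.5 hsv [ 13. 130.  69.] med [516.  59.  55.] cap mid [515.8  66.4  83.6] 78
plane [ 3.60139422e-01  3.92214087e-02 -8.84110070e+01] 1868 grad yaw 0.10847865566596403 slope 0.3475626727997935 ((550.42822265625, -217.64173889160156), (123.59500122070312, 144.8283233642578), 6.520981311798096)
reader [ 551.  -213.8    1.2] [1.3 1.7 2.2]
nest_seat [ 5.308e+02 -5.370e+01  2.000e-01] [2.2 1.7 1.4]
window [ 551.2 -215.6  101.2] [1.8 1.6 1.1]
lever_pad [ 555.1 -213.5   85.1] [ 2.5  0.8 30.8]
[5.89887447e-01 3.08567789e+00 1.95754052e-04]
```

View pics/crop1.png

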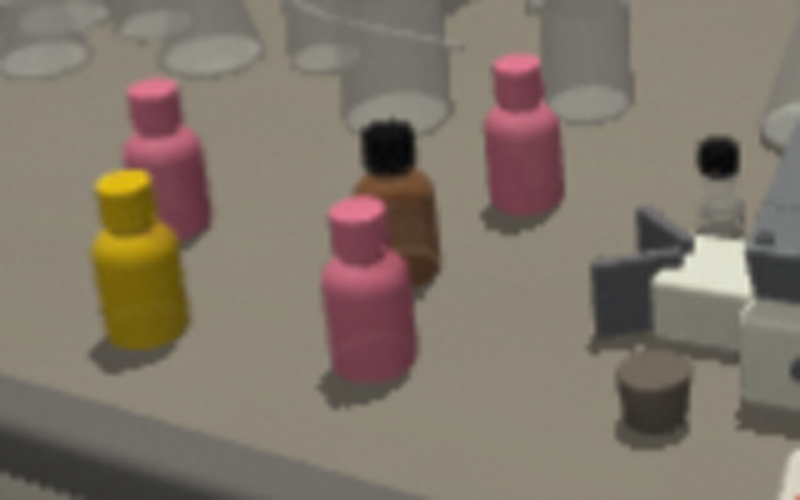

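The crop shows the brown bottle with the black cap at crop (395,210), partly behind a pink one. Depth puts it at about (513, 67). It lies almost exactly on the nest's axis, so I'll push it with two spread fingertips, tilted slightly.

```bash
cat >> h.py <<'E'
B=np.array([513,67.5]); SEAT=np.array([532,-55.]); YAW=0.115; WIN=np.array([551.,-215.,101.5])
def ori(z,y):
    """rotation vector, of tool z and y axes, the half turn nearer the present wrist"""
    z=np.array(z,float); out=[]
    for s in(1,-1):
        r=R.from_matrix(np.c_[np.cross(s*y,z),s*np.array(y),z]).as_rotvec(); out.append(r)
    return out
def best(p,z,y):
    q0=np.array(arm.current_joint_positions()); c=[]
    for o in ori(z,y):
        q=arm.solve_ik(p,o)
        if q is not None: c.append((abs(np.array(q)-q0).max(),o,q))
    c.sort(key=lambda t:t[0]); print("ik",[(round(t[0],2),np.round(t[2],2).tolist()) for t in c]); return c[0][1]
E
python3 - <<'E'
from h import *
u=(SEAT-B)/np.linalg.norm(SEAT-B); t=.25
z=[*(u*np.sin(t)),-np.cos(t)]; y=np.array([-u[1],u[0],0])
P=lambda s,h:[*(B+s*u),h]
o=best(P(-52,16),z,y)
set_gripper(26,20)
arm.reach(P(-52,180),o)
arm.movel(P(-52,60),150); print(arm.movel(P(-52,16),60,f_stop=8))
print(arm.current_eef_pos(),arm.current_gripper_width(),arm.current_force(),arm.current_clock())
p,d=cams.capture("scene"); cv2.imwrite("pics/s2.png",cv2.resize(p[130:290,80:300],(800,582)))
E
```

```text
ik [(np.float64(0.83), [0.22, 0.41, -0.41, 0.77, -0.25, 1.64]), (np.float64(2.93), [0.22, 0.41, -0.41, 0.77, -0.25, -1.5])]
False
[505.19918504 118.90936524  16.10423067] 25.757332675942624 [0.43948363 0.40838745 0.15201498] 7.475
```

View pics/s2.png

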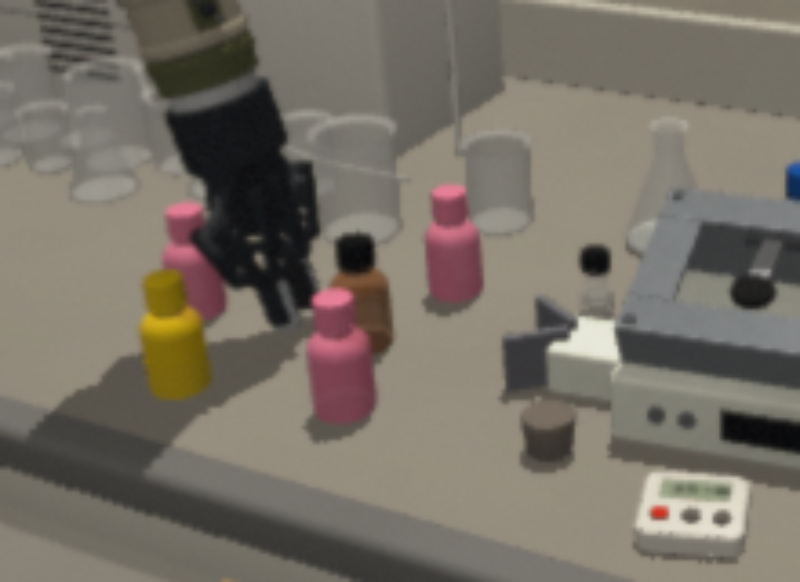

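The picture shows the fingertips at (275,300), just behind the untouched bottle at (365,290). They are clear of the pink ones, so I'm pushing now.

```bash
python3 - <<'E'
from h import *
L=np.linalg.norm(SEAT-B); u=(SEAT-B)/L
P=lambda s,h:[*(B+s*u),h]
print(arm.movel(P(L-27.5-14,16),40,f_stop=6),arm.current_eef_pos(),arm.current_force())
print(arm.movel(P(L-27.5+12,16),15,f_stop=4),arm.current_eef_pos(),arm.current_force(),arm.current_clock())
for c in("top","scene"):
    p,d=cams.capture(c); W=cloud(c,d)
    print([(round(r["score"],2),np.round(r["location"]).tolist()) for r in finder.pinpoint("bottle",c)])
    cv2.imwrite(f"pics/{c}3.png",cv2.resize(p[170:270,200:330] if c=="top" else p[180:280,160:290],(780,600)))
E
```

```text
False [525.64374632 -13.93604969  16.00949221] [-0.47296674 -0.36279508  0.98941903]
True [528.15242429 -30.43846133  15.56089556] [0.06031447 1.33967991 1.10835522] 12.1583
[(0.77, [613.0, 56.0, 1.0]), (0.68, [436.0, 29.0, 6.0]), (0.66, [756.0, -66.0, 2.0]), (0.48, [536.0, -56.0, -1.0])]
[(0.93, [438.0, 30.0, 2.0]), (0.83, [417.0, 152.0, 2.0]), (0.72, [514.0, 219.0, 1.0]), (0.69, [414.0, -230.0, 2.0]), (0.61, [534.0, -58.0, -4.0])]
```

View pics/scene3.png

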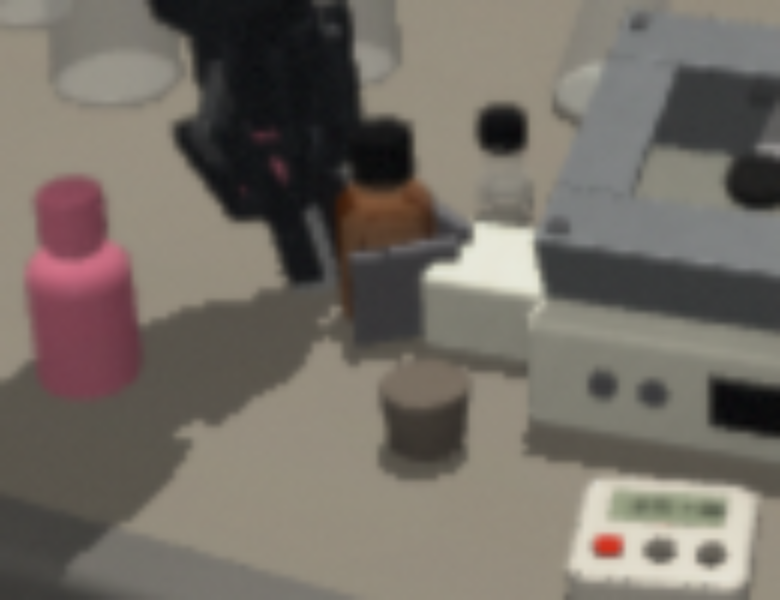

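The picture shows the bottle upright between the two jaws at (385,240), with the fingers behind it. I'll give one firmer nudge to be sure it's home, back off and measure.

```bash
python3 - <<'E'
from h import *
u=(SEAT-B)/np.linalg.norm(SEAT-B)
p=np.array(arm.current_eef_pos()); d=np.array([*u,0])
print(arm.movel(list(p+8*d),12,f_stop=9),np.array(arm.current_eef_pos())-p,arm.current_force())
arm.pause(.4); print(arm.current_force())
arm.movel(list(p-45*d),80); q=p-45*d; q[2]=190; arm.movel(list(q),200)
S={"bottle":[],"nest_seat":[]}
for c in("top","scene"):
    for k in range(4):
        im,dd=cams.capture(c)
        for n in S:
            for r in finder.pinpoint(n,c):
                if np.hypot(*(np.array(r["location"][:2])-SEAT))<25: S[n].append(r["location"]);break
    cv2.imwrite(f"pics/{c}4.png",cv2.resize(im[185:255,220:310] if c=="top" else im[190:280,180:300],(780,600),interpolation=cv2.INTER_CUBIC))
for n in S: print(n,len(S[n]),np.round(np.mean(S[n],0),1))
print(arm.current_clock())
# press pose check
n=np.array([-np.sin(.349)*np.cos(YAW),-np.sin(.349)*np.sin(YAW),np.cos(.349)])
ya=np.array([-np.sin(YAW),np.cos(YAW),0]); xa=np.cross(ya,n)
for y in(ya,xa):
  for h in(60,-38): best(list(WIN+h*n),-n,y)
E
```

```text
True [ 0.19316768 -0.23533876 -0.44299323] [1.01948644 2.65802763 1.54944343]
[0.35598932 1.96946749 1.51358577]
bottle 8 [534.7 -56.9  -1.3]
nest_seat 8 [531.  -53.9  -0. ]
16.0583
ik [(np.float64(0.98), [-0.66, 0.13, -0.43, 0.75, 0.24, 2.4]), (np.float64(2.16), [-0.66, 0.13, -0.43, 0.75, 0.24, -0.74])]
ik [(np.float64(1.03), [-0.61, 0.27, -0.51, 0.52, 0.23, 2.45]), (np.float64(2.12), [-0.61, 0.27, -0.51, 0.52, 0.23, -0.69])]
ik [(np.float64(0.67), [-0.66, 0.13, -0.43, 0.75, 0.24, 0.83]), (np.float64(3.73), [-0.66, 0.13, -0.43, 0.75, 0.24, -2.31])]
ik [(np.float64(0.62), [-0.61, 0.27, -0.51, 0.52, 0.23, 0.88]), (np.float64(3.69), [-0.61, 0.27, -0.51, 0.52, 0.23, -2.27])]
```

View pics/top4.png

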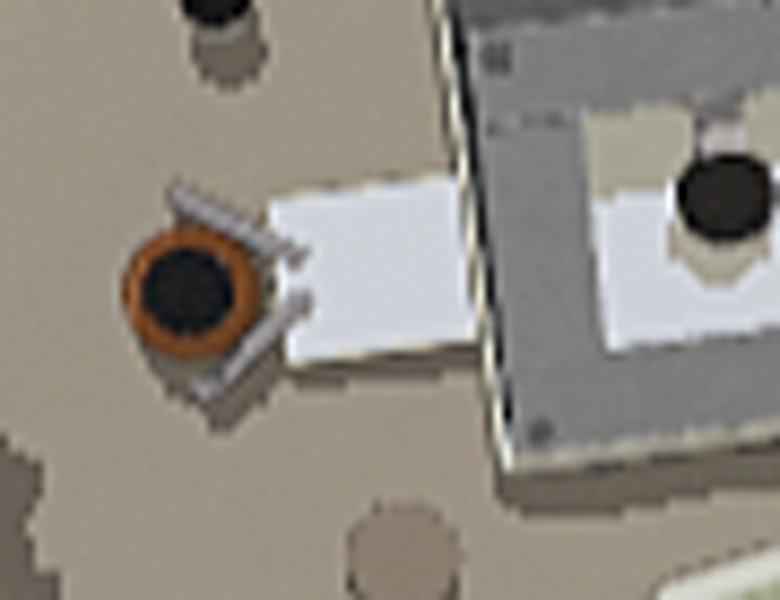

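The bottle looks seated: its cap at (187,290) lies midway between the jaw tips at (170,190) and (200,395). A two-finger cradle could still hold it off one jaw, so I'll nudge once more with shut fingers. Their flat face lets the bottle centre itself.

```bash
python3 - <<'E'
from h import *
u=np.array([np.sin(YAW),-np.cos(YAW)]); t=.25; C=np.array([532.5,-56.5])
z=[*(u*np.sin(t)),-np.cos(t)]; y=np.array([-u[1],u[0],0])
P=lambda s,h:[*(C+s*u),h]
o=best(P(-60,16),z,y)
set_gripper(0,20)
arm.movel(P(-60,110),250,ori=o); arm.movel(P(-60,17),150)
print(arm.movel(P(-42,17),60,f_stop=8)); 
print(arm.movel(P(-20,17),12,f_stop=8),(np.array(arm.current_eef_pos())[:2]-C)@u,arm.current_force())
arm.pause(.2); print(arm.current_force())
arm.movel(P(-55,17),100); arm.movel(P(-55,190),250)
S=[]
for c in("top","scene"):
    for k in range(3):
        im,dd=cams.capture(c)
        for r in finder.pinpoint("bottle",c):
            if np.hypot(*(np.array(r["location"][:2])-SEAT))<25: S.append(r["location"]);break
    if c=="top": cv2.imwrite(f"pics/{c}5.png",cv2.resize(im[185:255,220:310],(780,600),interpolation=cv2.INTER_CUBIC))
print(len(S),np.round(np.mean(S,0),1),arm.current_clock())
E
```

```text
ik [(np.float64(0.4), [-0.01, 0.39, -0.45, 0.71, -0.25, 1.45]), (np.float64(3.12), [-0.01, 0.39, -0.45, 0.71, -0.25, -1.7])]
False
True -31.644100485475608 [0.50655698 2.08665057 0.51032664]
[-0.58061831  2.61582568  1.03307068]
6 [ 5.337e+02 -5.740e+01  3.000e-01] 21.1917
```

View pics/top5.png

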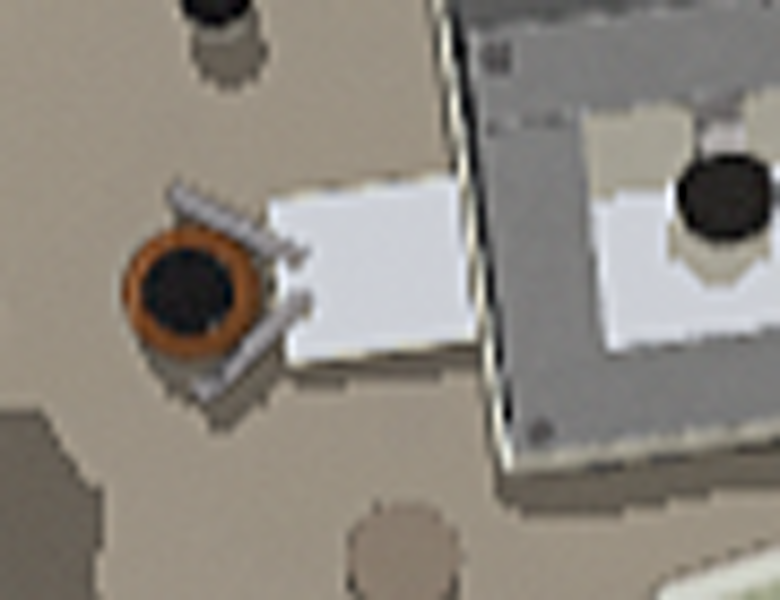

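Nothing moved with the second push, so the bottle is home and still at (187,290). Now for the lever.

```bash
python3 - <<'E'
from h import *
n=np.array([-np.sin(.349)*np.cos(YAW),-np.sin(.349)*np.sin(YAW),np.cos(.349)])
ya=np.array([-np.sin(YAW),np.cos(YAW),0])
W=lambda h:list(WIN+h*n)
o=best(W(90),-n,ya)
arm.reach(W(90),o); print(arm.current_eef_pos(),W(90))
f0=np.array(arm.current_force())
arm.movel(W(12),120)
print("contact",arm.movel(W(-14),40,f_stop=5))
def st(): print("depth",round((np.array(arm.current_eef_pos())-WIN)@n,1),"F",round((np.array(arm.current_force())-f0)@n,1),np.round(np.array(arm.current_force())-f0,1),arm.current_clock())
st(); print(arm.movel(W(-30),40,f_stop=20)); st()
print(arm.movel(W(-43),20,f_stop=22)); arm.pause(.3); st()
im,d=cams.capture("scene"); cv2.imwrite("pics/s6.png",cv2.resize(im[150:290,170:350],(770,600)))
E
```

```text
ik [(np.float64(0.95), [-0.67, 0.09, -0.4, 0.83, 0.24, 2.39]), (np.float64(2.19), [-0.67, 0.09, -0.4, 0.83, 0.24, -0.76])]
[ 520.2665873  -218.18631134  186.09248923] [np.float64(520.4270400171814), np.float64(-218.53147204697905), np.float64(186.07436268202306)]
contact False
depth -14.1 F 0.5 [-0.   0.1  0.5] 23.7
False
depth -30.0 F 7.6 [-5.  -2.8  6.1] 24.25
True
depth -36.6 F 14.8 [-7.3  0.4 13.2] 25.025
```

View pics/s6.png

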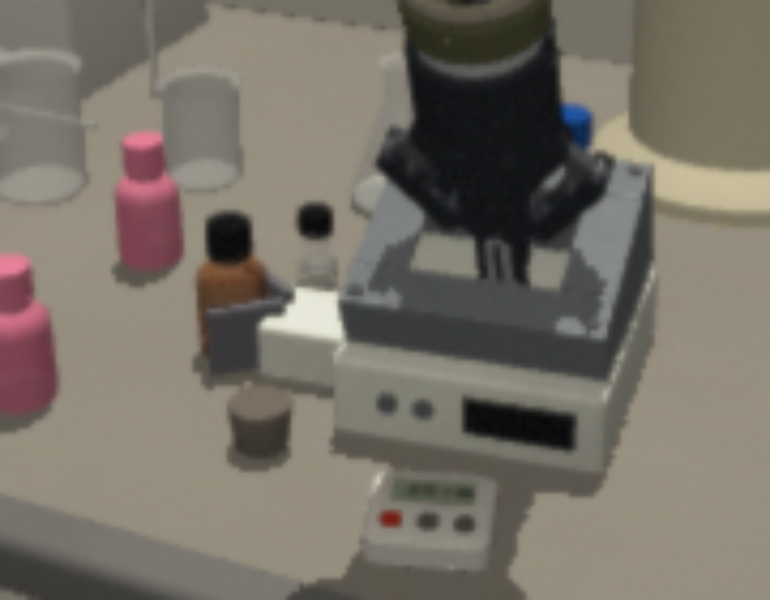

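The picture shows the fingers through the window at (500,260), clear of its edges, with the bottle still seated at (232,290) and the bystanders in place. The force rose sharply to a steady 15 N at 36.6 mm depth, well above the 8 N holding force, so the lever is on its stop.

```bash
python3 -c "
from bench import arm
print(arm.current_force()); print(arm.sign_off())"
```

```text
[-6.71830599  0.59171622 12.49158281]
the job is handed in; nothing more can be done
None
```

I handed the job in at about 25 s of robot time, with the bottle seated in the V nest and the fingers holding the lever down at its stop with about 15 N; the sign-off returned no verdict.

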